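# Make up two violin repair kits

### The job

Make up the kits for the two violins in repair. Green-lined tray: the black ebony peg flat in the bay at the brass-pull end and the maple bridge blank flat in the other bay; red-lined tray: the yellow boxwood peg flat in the bay at the brass-pull end and the pale spruce soundpost stick flat in the other bay. Leave the red-brown rosewood peg, the thumb plane and the blued scraper where they lie.

Things in the scene. Friction and masses are not known exactly. Their poses are not given: they have to be found in the camera images.
- ebony_peg: black ebony peg lying on its side, 79 mm long: round flat head 24 mm across, 10 mm thick, at the -x end; straight round shaft 10 mm thick to the +x end; origin under mid-length (the centre of mass; the shaft runs from 10 mm on the head side of it to the tip), x along the shaft, z up; 14 g, gripped at the origin across y (10 mm)
- boxwood_peg: yellow boxwood peg lying on its side, 79 mm long: round flat head 24 mm across, 10 mm thick, at the -x end; straight round shaft 10 mm thick to the +x end; origin under mid-length (the centre of mass; the shaft runs from 10 mm on the head side of it to the tip), x along the shaft, z up; 14 g, gripped at the origin across y (10 mm)
- rosewood_peg: red-brown rosewood peg lying on its side, 79 mm long: round flat head 24 mm across, 10 mm thick, at the -x end; straight round shaft 10 mm thick to the +x end; origin under mid-length (the centre of mass; the shaft runs from 10 mm on the head side of it to the tip), x along the shaft, z up; 14 g, gripped at the origin across y (10 mm); not wanted in either kit
- bridge_blank: pale maple violin bridge blank lying flat, 44 mm (x) by 36 mm (y) by 8 mm thick: narrower top edge (30 mm) at +y, two feet with a 10 mm gap between them at -y, side notches, a small dark heart on its face; origin under the centre, z up; about 15 g, gripped across y (36 mm)
- spruce_post: pale spruce soundpost offcut, a straight square stick 80 mm (x) by 14 by 14 mm lying on a side; origin under the middle, x along it, z up; about 12 g, gripped across y (14 mm)
- thumb_plane: boxwood thumb plane with a steel iron and brass cross-pin, 70 mm (x) by 30 mm (y), up to 36 mm high; origin under the centre; loose, not to be moved
- scraper: kidney-like curved steel scraper, blued, 106 mm (x) by 53 mm (y), 2 mm thick, lying flat; origin under the centre; loose, not to be moved
- green_tray: fixed walnut tray lined with green felt, 204 (x) by 116 (y) by 20 mm high; 4 mm walls and middle divider, all 20 mm high; two bays, 96 (x) by 108 (y) mm inside, centred at x = +52 and -52 mm; felt floor 7 mm above the origin; origin at the centre of the underside, z up. A round brass pull on the +x end, brass strip on that wall: x = +52 mm is the pull-end bay
- red_tray: fixed walnut tray lined with red felt, 204 (x) by 116 (y) by 20 mm high; 4 mm walls and middle divider, all 20 mm high; two bays, 96 (x) by 108 (y) mm inside, centred at x = +52 and -52 mm; felt floor 7 mm above the origin; origin at the centre of the underside, z up. A round brass pull on the +x end, brass strip on that wall: x = +52 mm is the pull-end bay
Not all that is in view belongs to the job. What is shaped like the red_tray but grey is not meant. Of the things that look like the bridge_blank, the smaller one is meant.

How it is judged:
By the outcome, as a careful person would: the job done as asked, in the order asked, and still so for the second after the job is handed in, with the robot touching nothing.
It also fails if it takes over 109 s, if anything falls off the work surface, if the arm or the gripper's body presses on something with over 40 N, if the wrist force passes 120 N, or if a joint passes its speed limit or range.

### The arm

A 7-joint arm with a two-finger parallel gripper is mounted at the origin on the work surface. World frame = base frame: x ahead of the robot, y to its left, z up, the work surface at z = 0. Lengths are in m, angles in rad, forces in N, time in s.
With the tool pointing down it reaches from about 0.4 to 0.85 m from the base axis. Payload 4.5 kg.
Tool frame: the origin (TCP) lies on the centre line of the jaws, within the pads' length; the fingertips stand 8 mm ahead of it and the grasp point (between the pads) lies 11 mm behind it; z points along the fingers, x is the direction in which the jaws open and shut, and the axes are right-handed (so a half turn about z gives the same grasp; the last joint's range is limited). The gripper opens to 88 mm and grips with 3 to 60 N. Pads are 18 mm wide; open, the fingers measure 123 mm over their backs; the gripper's body (75 mm by 187 mm) begins 45 mm behind the grasp point.
Start: joints at [1.252, 0.689, -0.195, 1.565, 0.157, 0.902, -0.215], TCP at [0.216, -0.587, 0.247] pointing down, gripper open.
Joint ranges: [-3.01, 3.01], [-0.46, 2.08], [-1.47, 1.51], [0.13, 2.56], [-1, 4.14], [0.04, 2.09], [-2.66, 2.66]. Speed limits (rad/s): [2.57, 2.57, 3.14, 3.14, 3.14, 3.14, 3.14].

### API

Orientations are given as a unit quaternion [x, y, z, w].
In Python, from plant import get_state, snapshot, finish_job, boxes_of, pinpoint gives the robot as it stands.
- The arm moves only by the shell command python3 -m creep 'ROWS' [FORCE]. ROWS is JSON, a list of rows, each an object with "hand": the finger opening in m, from 0 to 0.0881; "slide": the shift along the tool's x, y, z in m, a list of three; "turn": the turn about the tool's z in degrees. A call has 1 to 5 rows; each row shifts and turns the commanded pose from where the row before left it, along the tool's axes as they then stand; what a row does not reach is not made up. A row lasts 1/8 s, in which the tool goes at most 62.5 mm and 10.7 degrees, less where a joint would pass 70% of its speed; a pose out of reach is approached as far as the arm can. A call is refused whole if a number of a shift passes 0.0625 or a number of a turn 10.7, either way. A call with a gripper value outside its range is refused whole. The fingers move at their own pace and stop on an object; FORCE is the grip in N (left out, the last holds). Time passes only in rows, so rows that do not move let the fingers close. It gives the time, the measured TCP pose, the force and the opening at its end, in the units of the state.
- get_state(): the state, without advancing time (a new reading comes with each control period).
- snapshot(name): name is "side" or "top"; returns a dict with "frame" (420x560x3 uint8, red, green, blue), "depth" (420x560 float32, m along the optical axis (not along the pixel's ray), 0 where there is no reading), "mtx" (3x3 intrinsics, pixels), "camera_from_world" (4x4, takes a point from world to camera coordinates). Camera axes: x right, y down, z forward; pixel columns grow to the right and rows downward; lengths in m; the calibration is good to about 2 mm. A picture is of the moment at which its call begins.
- finish_job(): hands the job in, once; it reports no verdict.
Trained networks look in a picture, given as the dict that the camera call returned (one of the last four; its "shot" number tells which), for a name from the list of things; names that differ only in an ending like _2 or _b are one class to them, and where a whole thing is asked for, a point or a joint stands for the part that bears it (a point fixed in the world has none). Each returns a list of dicts, best first, with "conf" (0 to 1); they miss things now and then, are a little off and sometimes report something else, mostly with a low value. They report only what shows in the picture. A call takes as long as a camera call. They do not tell look-alikes from the thing itself.
- boxes_of(target, picture): "uv" ([column, row] in pixels, amid what is visible of it).
- pinpoint(target, picture): "uv" ([column, row] in pixels: a listed point, or the origin of a listed thing).
The state is a dict: "clock": time; "q": joint angles; "qd": joint speeds; "joint_torque": joint torques, N m; "tool_pos": TCP position; "eef_rot": TCP orientation; "contact_force": force on the tool from outside, world axes, zero at the start; "moment": the same for the moment, N m; "opening": opening from 0.0 (shut) to 1.0 (fully open).
Only numpy, scipy, OpenCV 4.12 (cv2) and the standard library are available. Lean on these libraries where they do the work, as an engineer would, in place of code of your own. Each camera call takes 0.05 s, during which the arm holds its last target.

## Working session

There is one attempt and no reset: what is moved stays moved. The work goes in short steps, Python scripts to look and compute and a shell command to move; the robot and the scene stay as the last step left them, time stands still between calls to the robot, and variables do not carry over. Pictures are saved under pics/ and viewed, and the job is handed in when it is done.

```bash
ls; mkdir -p pics
cat > h.py <<'E'
import numpy as np,cv2
from plant import get_state,snapshot,finish_job,boxes_of,pinpoint
def save(s,n,crop=None,k=1):
    f=s["frame"][:,:,::-1]
    if crop: a,b,c,d=crop; f=f[b:d,a:c]
    cv2.imwrite("pics/"+n,cv2.resize(f,None,fx=k,fy=k,interpolation=cv2.INTER_CUBIC))
def w(s,uv,z=None):
    u,v=uv;K=s["mtx"];T=np.linalg.inv(s["camera_from_world"])
    r=np.linalg.inv(K)@np.array([u,v,1.])
    if z is None:
        d=s["depth"][int(round(v)),int(round(u))]; return T[:3,:3]@(r*d)+T[:3,3]
    d=T[:3,:3]@r;o=T[:3,3];return o+d*(z-o[2])/d[2]
E
python3 - <<'E'
from h import *
for n in("top","side"):
    s=snapshot(n);save(s,n+"0.png",k=1.4)
    print(n,s["mtx"].round(1).tolist(),s["camera_from_world"].round(3).tolist())
    for t in "ebony_peg boxwood_peg rosewood_peg bridge_blank spruce_post thumb_plane scraper green_tray red_tray".split():
        print(t,[(np.round(d["uv"]).tolist(),round(d["conf"],2)) for d in pinpoint(t,s)])
st=get_state();print(st)
E
```

```text
pics
top [[454.8, 0.0, 287.1], [0.0, 454.8, 205.8], [0.0, 0.0, 1.0]] [[0.023, -1.0, 0.002, -0.114], [-0.983, -0.023, -0.18, 0.506], [0.18, 0.002, -0.984, 1.103], [0.0, 0.0, 0.0, 1.0]]
ebony_peg [([291.0, 221.0], 0.54)]
boxwood_peg [([248.0, 222.0], 0.45), ([361.0, 207.0], 0.17)]
rosewood_peg [([247.0, 181.0], 0.43)]
bridge_blank [([291.0, 181.0], 0.69), ([329.0, 128.0], 0.67)]
spruce_post [([202.0, 173.0], 0.68)]
thumb_plane [([196.0, 225.0], 0.91)]
scraper [([283.0, 133.0], 0.86)]
green_tray [([127.0, 207.0], 0.75)]
red_tray [([446.0, 309.0], 0.72), ([362.0, 205.0], 0.56)]
side [[396.6, 0.0, 280.5], [0.0, 396.6, 214.4], [0.0, 0.0, 1.0]] [[-0.968, -0.252, 0.023, 0.479], [-0.18, 0.625, -0.76, 0.173], [0.177, -0.739, -0.65, 1.114], [0.0, 0.0, 0.0, 1.0]]
ebony_peg [([298.0, 221.0], 0.64)]
boxwood_peg [([290.0, 242.0], 0.54)]
rosewood_peg [([248.0, 241.0], 0.68)]
bridge_blank [([264.0, 209.0], 0.53), ([230.0, 187.0], 0.43), ([299.0, 223.0], 0.36)]
spruce_post [([239.0, 268.0], 0.51)]
thumb_plane [([286.0, 278.0], 0.59)]
scraper [([223.0, 216.0], 0.48)]
green_tray [([240.0, 331.0], 0.97)]
red_tray [([294.0, 188.0], 0.84), ([374.0, 167.0], 0.62)]
{'clock': 1.0, 'q': array([ 1.25180894,  0.68903779, -0.1945713 ,  1.56531195,  0.15729957,
        0.90245874, -0.21509179]), 'qd': array([ 2.33371060e-05,  6.29972311e-04,  1.32817709e-03,  6.31186921e-04,
        5.21653064e-04, -2.11389683e-03,  3.51412072e-05]), 'joint_torque': array([-4.72284173e-04, -5.27498353e+01, -1.26701519e+00, -1.53748405e+01,
       -5.18459338e-02, -6.14528017e-04,  3.53801715e-05]), 'tool_pos': array([ 0.21597032, -0.58653717,  0.24677765]), 'eef_rot': array([ 8.20220667e-01, -5.72047244e-01,  6.76539190e-05,  4.77914950e-05]), 'contact_force': array([ 0.07780945,  0.46217528, -0.30251359]), 'moment': array([ 0.01078429, -0.00926631, -0.0128021 ]), 'opening': 0.9995387921551425}
```

View pics/top0.png

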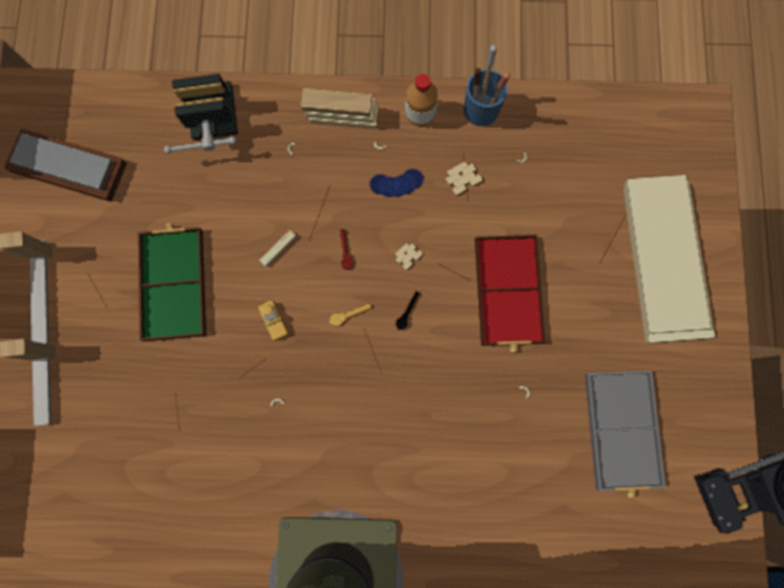

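View pics/side0.png

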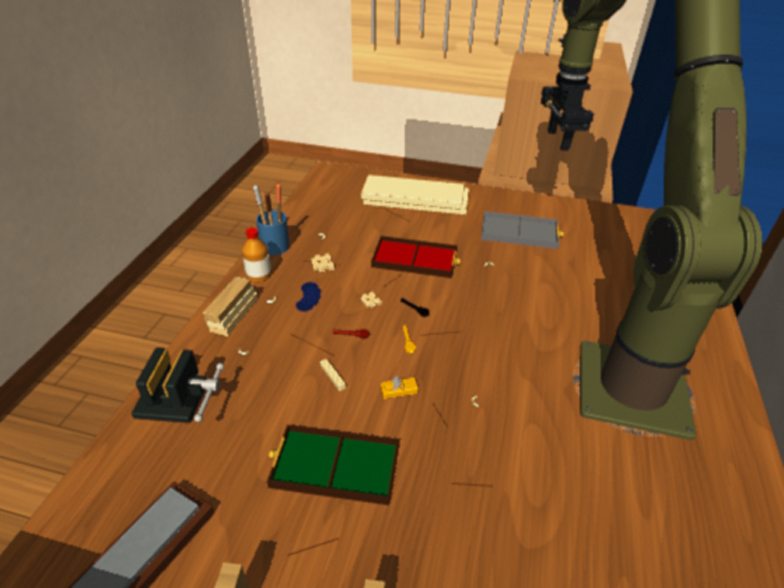

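The top view (in 1.4x pixels) shows the green tray at (172,284) with its pull at the far end (168,228). The red tray is at (510,290) with its pull at the near end (514,347), and the grey decoy is at (627,430). There are two bridge candidates, at original pixels (291,181) and (329,128). The first looks smaller, so I'll check with a crop and measure.

Run:
```python
from h import *
s=snapshot("top");save(s,"crop1.png",crop=(180,110,360,250),k=4.4)
np.save("s.npy",s,allow_pickle=True)
f=s["frame"].astype(int)
hsv=cv2.cvtColor(s["frame"],cv2.COLOR_RGB2HSV)
for n,uv in dict(ebony=(291,221),box=(248,222),rose=(247,181),br=(291,181),br2=(329,128),post=(200,177),plane=(196,228),scr=(283,131)).items():
    print(n,hsv[uv[1],uv[0]],w(s,uv).round(3))
print(hsv[150:160:3,262:275:4].reshape(-1,3).tolist())
# height map
T=np.linalg.inv(s["camera_from_world"]);H,W=s["depth"].shape
vv,uu=np.mgrid[:H,:W];r=np.linalg.inv(s["mtx"])@np.stack([uu.ravel(),vv.ravel(),np.ones(H*W)])
P=(T[:3,:3]@(r*s["depth"].ravel())+T[:3,3:4]).T.reshape(H,W,3);np.save("P.npy",P)
print("table z",P[240:280,220:300,2].mean(), P[240:280,220:300,2].std())
for n,(a,b,c,d) in dict(ebony=(275,200,306,240),box=(230,210,270,236),rose=(238,160,256,196),br=(278,168,304,196),br2=(314,112,346,142),post=(183,162,215,192),plane=(180,210,208,245)).items():
    sub=P[b:d,a:c];m=sub[...,2]>0.004
    p=sub[m];c0=p[:,:2].mean(0);rect=cv2.minAreaRect((p[:,:2]*1000).astype(np.float32))
    print(n,m.sum(),c0.round(4),p[:,2].max().round(3),np.round(rect[0],1),np.round(rect[1],1),round(rect[2],1))
for n,(a,b,c,d) in dict(green=(95,155,150,246),red=(335,165,392,250)).items():
    sub=P[b:d,a:c];m=sub[...,2]>0.013
    p=sub[m];rect=cv2.minAreaRect((p[:,:2]*1000).astype(np.float32))
    print(n,m.sum(),p[:,2].max().round(3),np.round(rect[0],1),np.round(rect[1],1),round(rect[2],1))
```

```text
ebony [113 102  10] [ 0.476 -0.113  0.01 ]
box [ 16 146 147] [ 0.472 -0.001  0.001]
rose [  2 190  98] [0.58  0.005 0.009]
br [ 19  82 174] [ 0.583 -0.111  0.007]
br2 [ 19  77 186] [ 0.731 -0.21   0.009]
post [ 25  52 172] [0.586 0.128 0.017]
plane [ 21 129 150] [0.45  0.128 0.026]
scr [114 155  94] [ 0.724 -0.086 -0.002]
[[13, 139, 132], [13, 138, 133], [14, 137, 132], [14, 137, 132], [14, 140, 133], [13, 142, 133], [13, 139, 132], [13, 141, 132], [13, 140, 133], [13, 142, 133], [14, 140, 133], [13, 138, 133], [14, 138, 131], [13, 136, 131], [14, 141, 130], [14, 137, 130]]
table z 0.0048653328509268455 0.07770459346059147
ebony 192 [ 0.469  -0.1112] 1.177 [ 418.9 -121.6] [224.3  78.4] 10.9
box 185 [ 0.4601 -0.0048] 1.177 [395.5 -23.5] [222.7 109.7] 14.5
rose 169 [0.5813 0.0053] 1.177 [465.7 -26.3] [360.2  50.9] 17.5
br 203 [ 0.5783 -0.1111] 1.177 [ 460.4 -100.4] [ 61.9 316.4] 85.9
br2 359 [ 0.7293 -0.2122] 1.177 [ 540.  -180.9] [ 84.9 493.7] 82.0
post 226 [0.5816 0.1282] 1.177 [454.8  50.8] [426.8  92.5] 33.1
plane 362 [0.4489 0.1299] 1.177 [380.6  47.7] [332.   87.2] 47.8
green 680 1.177 [473.3 139.9] [552.7 227.5] 77.3
red 601 1.177 [ 444.1 -269.9] [191.5 392.5] 66.8
```

View pics/crop1.png

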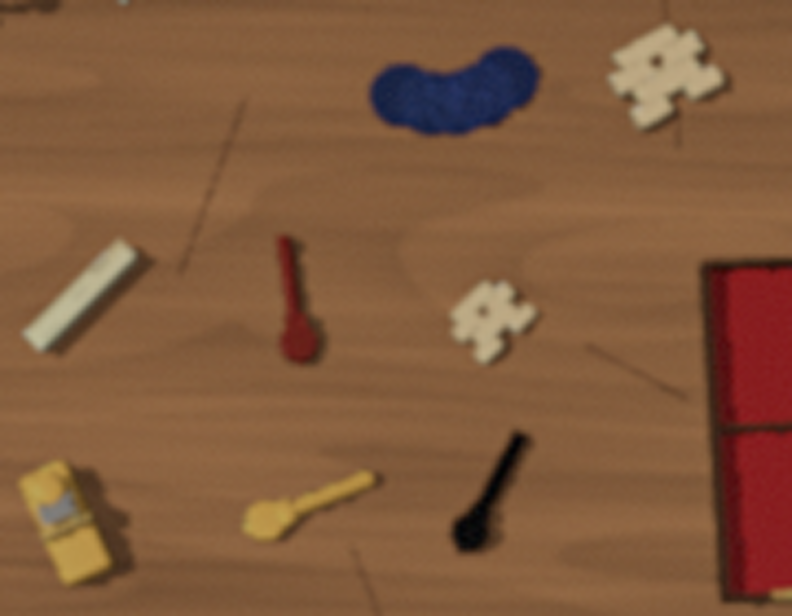

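The smaller blank is at original (291,181), which is (490,320) in the crop. The one at (329,128) is clearly bigger, so (291,181) is the one meant. Next I'll refine the poses with outliers removed.

```bash
cat > pose.py <<'E'
from h import *
def pts(s):
    T=np.linalg.inv(s["camera_from_world"]);H,W=s["depth"].shape
    vv,uu=np.mgrid[:H,:W];r=np.linalg.inv(s["mtx"])@np.stack([uu.ravel(),vv.ravel(),np.ones(H*W)])
    P=(T[:3,:3]@(r*s["depth"].ravel())+T[:3,3:4]).T.reshape(H,W,3);P[s["depth"]==0]=np.nan
    return P
def blob(s,P,box,lo,hi=0.06,ds=None):
    a,b,c,d=box;sub=P[b:d,a:c];z=sub[...,2]
    m=((z>lo)&(z<hi)).astype(np.uint8)
    n,l,st,_=cv2.connectedComponentsWithStats(m,connectivity=8)
    k=1+np.argmax(st[1:,4]);return sub[l==k]
def cblob(s,box,hz,fn):
    # colour based: pixels -> plane z=hz
    a,b,c,d=box;h=cv2.cvtColor(s["frame"],cv2.COLOR_RGB2HSV).astype(int)[b:d,a:c]
    m=fn(h[...,0],h[...,1],h[...,2]).astype(np.uint8)
    n,l,st,_=cv2.connectedComponentsWithStats(m,connectivity=8)
    k=1+np.argmax(st[1:,4]);v,u=np.where(l==k)
    return np.array([w(s,(x+a,y+b),hz) for x,y in zip(u,v)])
def desc(n,p):
    q=p[:,:2]*1000;R=cv2.minAreaRect(q.astype(np.float32))
    c=q.mean(0);_,_,vt=np.linalg.svd(q-c);ax=vt[0];t=(q-c)@ax;lo,hi=t.min(),t.max()
    side=(q-c)@vt[1]
    wlo=np.ptp(side[t<lo+15]);whi=np.ptp(side[t>hi-15])
    print(n,len(p),"mean",c.round(1),"mid",(c+ax*(lo+hi)/2).round(1),"L",round(hi-lo,1),"ax deg",round(np.degrees(np.arctan2(ax[1],ax[0])),1),"wlo,whi",wlo.round(1),whi.round(1),"rect",np.round(R[0],1),np.round(R[1],1),round(R[2],1),"z",np.median(p[:,2]).round(4))
E
python3 - <<'E'
from pose import *
s=np.load("s.npy",allow_pickle=True).item();P=pts(s)
print("table",np.nanmedian(P[240:280,220:300,2]),np.nanstd(P[240:280,220:300,2]))
B=dict(ebony=(275,200,306,240),box=(230,210,270,236),rose=(238,160,256,196),br=(278,168,304,196),br2=(314,112,346,142),post=(183,162,215,192),plane=(180,210,208,245))
for n,b in B.items(): desc(n,blob(s,P,b,0.004))
desc("ebony c",cblob(s,B["ebony"],.008,lambda h,S,v:v<50))
desc("box c",cblob(s,B["box"],.008,lambda h,S,v:(h>16)&(v>150)))
desc("br c",cblob(s,B["br"],.008,lambda h,S,v:(S<110)&(v>120)))
desc("br2 c",cblob(s,B["br2"],.008,lambda h,S,v:(S<110)&(v>120)))
desc("post c",cblob(s,B["post"],.014,lambda h,S,v:(S<100)&(v>120)))
for n,b in dict(green=(95,155,150,246),red=(335,160,392,250)).items(): desc(n,blob(s,P,b,0.011,.03))
desc("green felt",cblob(s,(95,155,150,246),.007,lambda h,S,v:(abs(h-70)<15)&(S>150)))
desc("red felt",cblob(s,(335,160,392,250),.007,lambda h,S,v:((h<5)|(h>172))&(S>180)&(v>90)))
E
```

```text
table -0.0003189241027724554 0.002226048557485679
ebony 154 mean [ 470.7 -112.2] mid [ 475.6 -114.5] L 81.2 ax deg 154.7 wlo,whi 12.9 21.8 rect [ 475.3 -114.8] [21.9 81.1] 62.7 z 0.0089
box 152 mean [463.7  -1.2] mid [466.1  -6.5] L 79.7 ax deg 114.9 wlo,whi 12.4 22.8 rect [465.2  -7. ] [22.7 79.6] 22.3 z 0.0093
rose 148 mean [583.8   5.8] mid [589.7   6.9] L 81.8 ax deg -169.6 wlo,whi 9.0 21.4 rect [589.9   4.5] [81.3 21.5] 6.1 z 0.0089
br 186 mean [ 580.9 -111.9] mid [ 580.8 -111.8] L 44.0 ax deg 137.4 wlo,whi 35.2 36.5 rect [ 581.6 -111.7] [37.1 44. ] 45.3 z 0.008
br2 329 mean [ 737.1 -213.9] mid [ 737.1 -213.9] L 61.0 ax deg -54.1 wlo,whi 47.6 53.1 rect [ 738.4 -212.8] [52.9 61. ] 34.3 z 0.0104
post 192 mean [588.  132.4] mid [588.1 132.3] L 78.3 ax deg 138.1 wlo,whi 14.6 14.2 rect [588.5 132.9] [15.3 78.2] 47.6 z 0.0137
plane 341 mean [449.6 131.7] mid [451.2 132.5] L 70.9 ax deg -154.0 wlo,whi 33.4 32.0 rect [450.8 133.4] [70.9 36.3] 25.9 z 0.0186
ebony c 113 mean [ 469.  -111.3] mid [ 475.1 -114.3] L 73.8 ax deg 154.5 wlo,whi 7.0 18.5 rect [ 475.1 -114.2] [18.5 73.8] 65.0 z 0.
[... 379 characters left out ...]
.2 63.5] 31.6 z 0.008
post c 198 mean [586.9 135.3] mid [587.6 134.7] L 81.6 ax deg 137.8 wlo,whi 15.4 15.4 rect [587.6 134.9] [15.4 81.6] 48.2 z 0.014
green 720 mean [521.4 328.5] mid [521.7 328.5] L 218.5 ax deg -173.1 wlo,whi 107.0 117.5 rect [522.  327.1] [218.3 118.9] 6.7 z 0.0183
red 615 mean [ 518.4 -303.5] mid [ 514.2 -303.7] L 214.8 ax deg -177.0 wlo,whi 115.0 113.7 rect [ 514.1 -302.2] [214.8 117.3] 3.8 z 0.0188
green felt 909 mean [570.8 334.6] mid [570.8 337. ] L 108.1 ax deg 89.2 wlo,whi 89.4 89.3 rect [567.  337.3] [ 90.  100.4] 6.5 z 0.007
red felt 1382 mean [ 469.5 -308.5] mid [ 469.5 -308.1] L 103.6 ax deg 89.9 wlo,whi 94.5 94.3 rect [ 469.  -308.4] [ 94.7 100.9] 3.3 z 0.007
```

```bash
cat > go.py <<'E'
import sys,json,numpy as np
from plant import get_state
# go.py x y z(mm) jawdeg : how far to go in tool axes, row by row
x,y,z,a=map(float,sys.argv[1:5])
st=get_state();p=st["tool_pos"]*1000;q=st["eef_rot"]
th=np.degrees(2*np.arctan2(q[1],q[0])) # tool x world angle
best=(a-th+90)%180-90
if len(sys.argv)>5: best+=180*float(sys.argv[5])
turn=-best
D=np.array([x,y,z])-p
n=max(1,int(np.ceil(np.linalg.norm(D)/60)),int(np.ceil(abs(turn)/10.5)))
print("clock",round(st["clock"],2),"pos",p.round(1),"th",th.round(1),"q7",st["q"].round(2)[[0,6]],"D",D.round(1),"turn",round(turn,1),"rows",n)
for i in range(n):
    t=np.radians(th-turn*i/n);d=D/n
    print([round(float(v)/1000,4) for v in (d[0]*np.cos(t)+d[1]*np.sin(t), d[0]*np.sin(t)-d[1]*np.cos(t), -d[2])],round(turn/n,2))
E
python3 go.py 475.5 -114.5 120 64.6
```

```text
clock 1.05 pos [ 216.  -586.5  246.8] th -69.8 q7 [ 1.25 -0.22] D [ 259.5  472.  -126.8] turn 45.6 rows 10
[-0.0353, -0.0407, 0.0127] 4.56
[-0.0384, -0.0377, 0.0127] 4.56
[-0.0413, -0.0345, 0.0127] 4.56
[-0.0439, -0.0312, 0.0127] 4.56
[-0.0463, -0.0276, 0.0127] 4.56
[-0.0483, -0.0238, 0.0127] 4.56
[-0.0501, -0.0199, 0.0127] 4.56
[-0.0515, -0.0158, 0.0127] 4.56
[-0.0526, -0.0117, 0.0127] 4.56
[-0.0533, -0.0075, 0.0127] 4.56
```

```bash
python3 -m creep '[{"hand":0.04,"slide":[-0.035,-0.041,0.0127],"turn":4.5},{"hand":0.04,"slide":[-0.038,-0.038,0.0127],"turn":4.5},{"hand":0.04,"slide":[-0.041,-0.0345,0.0127],"turn":4.5},{"hand":0.04,"slide":[-0.044,-0.031,0.0127],"turn":4.5},{"hand":0.04,"slide":[-0.046,-0.0275,0.0127],"turn":4.5}]'; python3 go.py 475.5 -114.5 100 64.6
```

```text
clock: 1.68
tool_pos: [0.3469, -0.3501, 0.1831]
eef_rot: [-0.692, 0.722, -0.001, 0.0]
contact_force: [1.2, 0.1, -0.4]
opening: 0.463
clock 1.68 pos [ 346.9 -350.1  183.1] th 267.6 q7 [ 0.72 -0.96] D [128.6 235.6 -83.1] turn 23.0 rows 5
[-0.0482, -0.0237, 0.0166] 4.59
[-0.0499, -0.0198, 0.0166] 4.59
[-0.0513, -0.0157, 0.0166] 4.59
[-0.0524, -0.0115, 0.0166] 4.59
[-0.0532, -0.0073, 0.0166] 4.59
```

```bash
python3 -m creep '[{"hand":0.04,"slide":[-0.048,-0.0237,0.0166],"turn":4.6},{"hand":0.04,"slide":[-0.05,-0.0198,0.0166],"turn":4.6},{"hand":0.04,"slide":[-0.0513,-0.0157,0.0166],"turn":4.6},{"hand":0.04,"slide":[-0.0524,-0.0115,0.0166],"turn":4.6},{"hand":0.04,"slide":[-0.0532,-0.0073,0.0166],"turn":4.6}]';python3 -m creep '[{"hand":0.04,"slide":[0,0,0],"turn":0}]'; python3 go.py 475.5 -114.5 50 64.6
```

```text
clock: 2.3
tool_pos: [0.4752, -0.1141, 0.0998]
eef_rot: [-0.534, 0.845, -0.001, 0.0]
contact_force: [0.8, 0.3, 0.4]
opening: 0.452
clock: 2.42
tool_pos: [0.4762, -0.1098, 0.0991]
eef_rot: [-0.539, 0.842, 0.001, 0.001]
contact_force: [0.4, -0.9, 1.1]
opening: 0.453
clock 2.42 pos [ 476.2 -109.8   99.1] th 245.3 q7 [ 0.07 -1.6 ] D [ -0.7  -4.7 -49.1] turn 0.7 rows 1
[0.0046, -0.0013, 0.0491] 0.67
```

```bash
python3 -m creep '[{"hand":0.03,"slide":[0.0046,-0.001,0.049],"turn":0.6},{"hand":0.03,"slide":[0,0,0],"turn":0},{"hand":0.03,"slide":[0,0,0],"turn":0}]'; python3 go.py 475.5 -114.5 11 64.6
python3 - <<'E'
from h import *
s=snapshot("top");save(s,"h1t.png",crop=(230,160,350,260),k=4)
s=snapshot("side");save(s,"h1s.png",crop=(250,160,370,260),k=4)
a=cv2.imread("pics/h1t.png");b=cv2.imread("pics/h1s.png");cv2.imwrite("pics/h1.png",cv2.resize(np.hstack([a,b]),(800,333)))
E
```

```text
clock: 2.8
tool_pos: [0.4728, -0.1211, 0.0523]
eef_rot: [-0.53, 0.848, -0.0, 0.0]
contact_force: [-1.0, -0.6, 0.3]
opening: 0.34
clock 2.8 pos [ 472.8 -121.1   52.3] th 244.0 q7 [ 0.12 -1.58] D [  2.7   6.6 -41.3] turn -0.6 rows 1
[-0.0071, 0.0005, 0.0413] -0.56
```

View pics/h1.png

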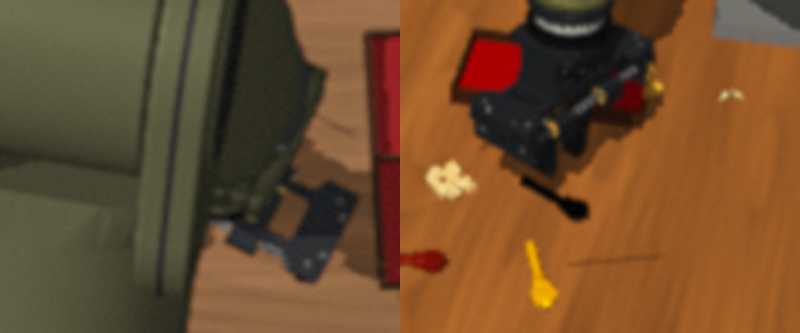

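The side view shows the open fingers above the peg shaft, which runs from (525,183) to (575,207). The position is still settling, so I'll wait a row and then correct.

```bash
python3 -m creep '[{"hand":0.03,"slide":[0,0,0],"turn":0},{"hand":0.03,"slide":[0,0,0],"turn":0}]'; python3 go.py 475.5 -114.5 30 64.6
```

```text
clock: 3.15
tool_pos: [0.4733, -0.1202, 0.052]
eef_rot: [-0.531, 0.847, -0.001, 0.001]
contact_force: [0.1, 1.0, 0.3]
opening: 0.34
clock 3.15 pos [ 473.3 -120.2   52. ] th 244.1 q7 [ 0.12 -1.58] D [  2.2   5.7 -22. ] turn -0.5 rows 1
[-0.0061, 0.0005, 0.022] -0.48
```

```bash
python3 -m creep '[{"hand":0.03,"slide":[-0.006,0.002,0.022],"turn":-0.5},{"hand":0.03,"slide":[0,0,0],"turn":0},{"hand":0.03,"slide":[0,0,0],"turn":0}]'; python3 go.py 477 -115 11 64.6
```

```text
clock: 3.52
tool_pos: [0.4737, -0.1142, 0.0297]
eef_rot: [-0.534, 0.845, -0.0, -0.0]
contact_force: [-0.1, 0.3, 0.2]
opening: 0.34
clock 3.52 pos [ 473.7 -114.2   29.7] th 244.6 q7 [ 0.12 -1.58] D [  3.3  -0.8 -18.7] turn -0.0 rows 1
[-0.0007, -0.0033, 0.0187] -0.0
```

```bash
python3 -m creep '[{"hand":0.03,"slide":[-0.0007,-0.003,0.0187],"turn":0},{"hand":0.03,"slide":[0,0,0],"turn":0}]' 15; python3 -m creep '[{"hand":0.0,"slide":[0,0,0],"turn":0},{"hand":0.0,"slide":[0,0,0],"turn":0},{"hand":0.0,"slide":[0,0,0],"turn":0},{"hand":0.0,"slide":[0,0,0],"turn":0}]' 15
```

```text
clock: 3.78
tool_pos: [0.4766, -0.1148, 0.0105]
eef_rot: [-0.534, 0.845, 0.0, -0.0]
contact_force: [-1.0, 0.4, 0.3]
opening: 0.341
clock: 4.28
tool_pos: [0.4768, -0.1147, 0.011]
eef_rot: [-0.534, 0.845, -0.0, 0.0]
contact_force: [0.1, -0.4, 5.7]
opening: 0.105
```

```bash
python3 -m creep '[{"hand":0.0,"slide":[0,0,-0.04],"turn":0},{"hand":0.0,"slide":[0,0,-0.04],"turn":0},{"hand":0.0,"slide":[0,0,0],"turn":0}]' 15; python3 go.py 567 333 100 7;python3 - <<'E'
from h import *
s=snapshot("side");save(s,"h2.png",crop=(250,130,370,260),k=4)
E
```

```text
clock: 4.65
tool_pos: [0.4781, -0.1149, 0.0927]
eef_rot: [-0.534, 0.845, -0.002, 0.002]
contact_force: [-0.0, -0.3, -0.4]
opening: 0.105
clock 4.65 pos [ 478.1 -114.9   92.7] th 244.6 q7 [ 0.08 -1.59] D [ 88.9 447.9   7.3] turn 57.6 rows 8
[-0.0553, 0.014, -0.0009] 7.2
[-0.0532, 0.0208, -0.0009] 7.2
[-0.0501, 0.0273, -0.0009] 7.2
[-0.0463, 0.0334, -0.0009] 7.2
[-0.0418, 0.0389, -0.0009] 7.2
[-0.0366, 0.0438, -0.0009] 7.2
[-0.0308, 0.0481, -0.0009] 7.2
[-0.0245, 0.0516, -0.0009] 7.2
```

View pics/h2.png

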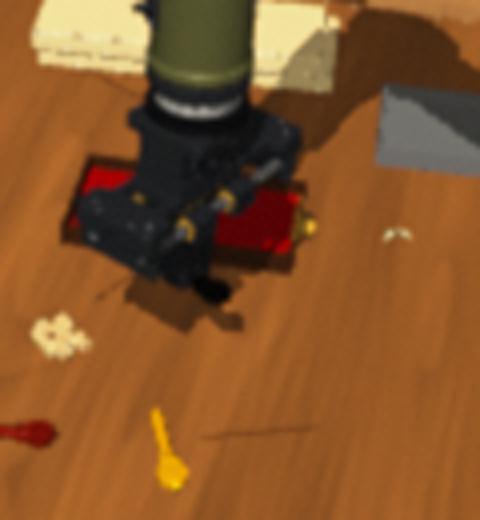

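The peg is held (9 mm opening) and clear of the table. To keep joint 7 in range I'll lay it along the tray's x.

```bash
python3 go.py 568 333 100 97
```

```text
clock 4.7 pos [ 477.4 -114.6   91.4] th 244.6 q7 [ 0.08 -1.59] D [ 90.6 447.6   8.6] turn -32.4 rows 8
[-0.0554, 0.0137, -0.0011] -4.05
[-0.0562, 0.0098, -0.0011] -4.05
[-0.0568, 0.0058, -0.0011] -4.05
[-0.0571, 0.0018, -0.0011] -4.05
[-0.057, -0.0023, -0.0011] -4.05
[-0.0567, -0.0063, -0.0011] -4.05
[-0.0562, -0.0103, -0.0011] -4.05
[-0.0553, -0.0142, -0.0011] -4.05
```

```bash
python3 -m creep '[{"hand":0.0,"slide":[-0.055,0.0137,-0.001],"turn":-4},{"hand":0.0,"slide":[-0.056,0.0098,-0.001],"turn":-4},{"hand":0.0,"slide":[-0.057,0.0058,-0.001],"turn":-4},{"hand":0.0,"slide":[-0.057,0.0018,-0.001],"turn":-4},{"hand":0.0,"slide":[-0.057,-0.0023,-0.001],"turn":-4}]'
python3 -m creep '[{"hand":0.0,"slide":[-0.0567,-0.0063,-0.001],"turn":-4},{"hand":0.0,"slide":[-0.0562,-0.0103,-0.001],"turn":-4},{"hand":0.0,"slide":[-0.0553,-0.0142,-0.001],"turn":-4},{"hand":0.0,"slide":[0,0,0],"turn":0},{"hand":0.0,"slide":[0,0,0],"turn":0}]';python3 go.py 568 333 50 97
```

```text
clock: 5.32
tool_pos: [0.533, 0.1663, 0.0939]
eef_rot: [-0.674, 0.739, 0.0, -0.001]
contact_force: [0.8, -0.7, -0.8]
opening: 0.105
clock: 5.95
tool_pos: [0.5677, 0.3309, 0.0967]
eef_rot: [0.747, -0.665, -0.0, 0.002]
contact_force: [-0.1, -0.9, -0.8]
opening: 0.104
clock 5.95 pos [567.7 330.9  96.7] th -83.4 q7 [-0.7  -1.84] D [  0.3   2.1 -46.7] turn -0.4 rows 1
[-0.002, -0.0006, 0.0467] -0.41
```

```bash
python3 -m creep '[{"hand":0.0,"slide":[-0.002,0,0.047],"turn":-0.4},{"hand":0.0,"slide":[0,0,0],"turn":0},{"hand":0.0,"slide":[0,0,0],"turn":0}]';python3 go.py 568 333 19 97;python3 - <<'E'
from h import *
s=snapshot("side");save(s,"h3.png",crop=(170,230,330,390),k=3.5)
E
```

```text
clock: 6.32
tool_pos: [0.569, 0.3328, 0.0521]
eef_rot: [0.748, -0.663, 0.0, 0.0]
contact_force: [0.7, 0.2, 0.6]
opening: 0.104
clock 6.33 pos [569.  332.8  52.1] th -83.1 q7 [-0.69 -1.83] D [ -1.    0.2 -33.1] turn -0.1 rows 1
[-0.0003, 0.0009, 0.0331] -0.1
```

View pics/h3.png

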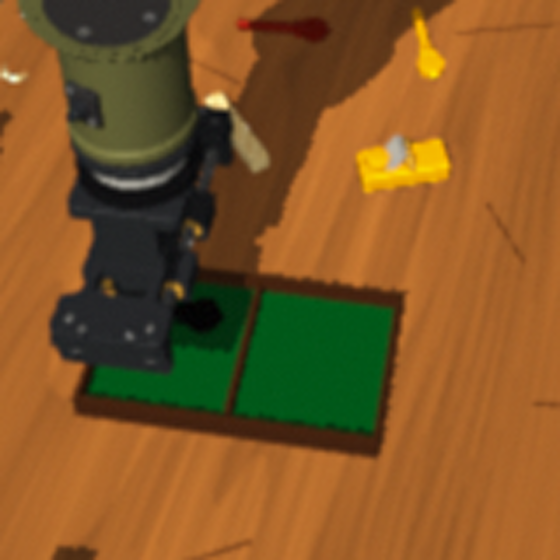

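The peg head shows at (200,315), above the pull-end bay. Lowering and releasing.

```bash
python3 -m creep '[{"hand":0.0,"slide":[0,0.001,0.033],"turn":0},{"hand":0.0,"slide":[0,0,0],"turn":0},{"hand":0.0,"slide":[0,0,0],"turn":0}]';  python3 -m creep '[{"hand":0.025,"slide":[0,0,0],"turn":0},{"hand":0.025,"slide":[0,0,0],"turn":0},{"hand":0.025,"slide":[0,0,-0.05],"turn":0},{"hand":0.06,"slide":[0,0,-0.04],"turn":0},{"hand":0.06,"slide":[0,0,0],"turn":0}]'; python3 go.py 581 -111.5 100 46.5;python3 go.py 581 -111.5 100 136.5
```

```text
clock: 6.75
tool_pos: [0.568, 0.3342, 0.02]
eef_rot: [0.749, -0.663, 0.0, -0.001]
contact_force: [-0.2, 0.4, 0.3]
opening: 0.107
clock: 7.38
tool_pos: [0.5697, 0.3352, 0.1124]
eef_rot: [0.749, -0.663, 0.001, -0.003]
contact_force: [0.3, 0.1, 0.0]
opening: 0.486
clock 7.38 pos [569.7 335.2 112.4] th -83.0 q7 [-0.7  -1.84] D [  11.3 -446.7  -12.4] turn 50.5 rows 8
[0.0556, 0.0054, 0.0015] 6.31
[0.0559, -0.0007, 0.0015] 6.31
[0.0554, -0.0069, 0.0015] 6.31
[0.0543, -0.0129, 0.0015] 6.31
[0.0526, -0.0188, 0.0015] 6.31
[0.0502, -0.0245, 0.0015] 6.31
[0.0472, -0.0299, 0.0015] 6.31
[0.0436, -0.0349, 0.0015] 6.31
clock 7.38 pos [569.7 335.2 112.4] th -83.0 q7 [-0.7  -1.84] D [  11.3 -446.7  -12.4] turn -39.5 rows 8
[0.0556, 0.0054, 0.0015] -4.94
[0.0549, 0.0102, 0.0015] -4.94
[0.0538, 0.0149, 0.0015] -4.94
[0.0524, 0.0194, 0.0015] -4.94
[0.0505, 0.0239, 0.0015] -4.94
[0.0483, 0.0281, 0.0015] -4.94
[0.0457, 0.0322, 0.0015] -4.94
[0.0427, 0.036, 0.0015] -4.94
```

```bash
python3 -m creep '[{"hand":0.055,"slide":[0.0556,0.0054,0.0015],"turn":6.3},{"hand":0.055,"slide":[0.056,-0.0007,0.0015],"turn":6.3},{"hand":0.055,"slide":[0.0554,-0.0069,0.0015],"turn":6.3},{"hand":0.055,"slide":[0.0543,-0.0129,0.0015],"turn":6.3},{"hand":0.055,"slide":[0.0526,-0.0188,0.0015],"turn":6.3}]'
python3 - <<'E'
from pose import *
s=snapshot("top");save(s,"g1.png",crop=(85,145,165,255),k=5)
np.save("s2.npy",s,allow_pickle=True)
s=snapshot("side");save(s,"g1s.png",crop=(180,280,300,370),k=5)
E
python3 -m creep '[{"hand":0.055,"slide":[0.0502,-0.0245,0.0015],"turn":6.3},{"hand":0.055,"slide":[0.0472,-0.03,0.0015],"turn":6.3},{"hand":0.055,"slide":[0.0436,-0.035,0.0015],"turn":6.3},{"hand":0.055,"slide":[0,0,0],"turn":0},{"hand":0.055,"slide":[0,0,0],"turn":0}]'
python3 go.py 581 -111.5 50 46.5
```

```text
clock: 8.0
tool_pos: [0.5738, 0.0532, 0.1002]
eef_rot: [-0.54, 0.842, 0.0, -0.001]
contact_force: [1.4, -0.4, 0.1]
opening: 0.625
clock: 8.72
tool_pos: [0.5788, -0.1115, 0.0958]
eef_rot: [-0.396, 0.918, 0.001, -0.0]
contact_force: [0.2, 0.4, 0.4]
opening: 0.62
clock 8.72 pos [ 578.8 -111.5   95.8] th 226.7 q7 [-0.04 -1.82] D [  2.2  -0.  -45.8] turn 0.2 rows 1
[-0.0015, -0.0016, 0.0458] 0.19
```

View pics/g1.png

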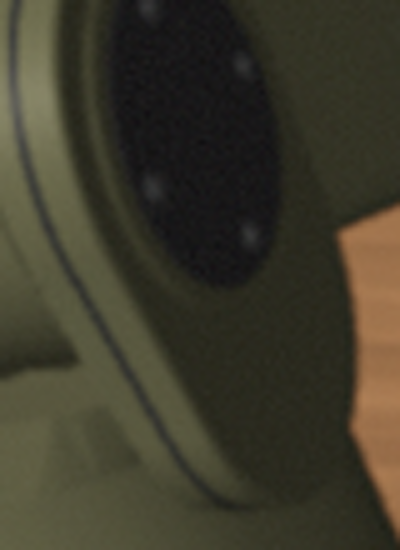

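View pics/g1s.png

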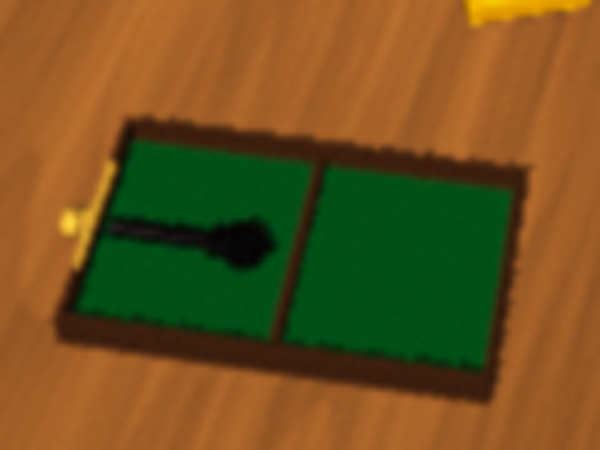

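The ebony peg lies in the pull-end bay, shaft from (110,225) to head at (245,243). I'll check its height later with depth. Now the bridge.

```bash
python3 -m creep '[{"hand":0.055,"slide":[-0.0015,-0.0016,0.0458],"turn":0},{"hand":0.055,"slide":[0,0,0],"turn":0},{"hand":0.055,"slide":[0,0,0],"turn":0}]'
python3 go.py 581 -111.5 10.5 46.5;python3 - <<'E'
from pose import *
s=snapshot("side");save(s,"b1.png",crop=(210,150,320,250),k=5)
E
```

```text
clock: 9.1
tool_pos: [0.5818, -0.1115, 0.0514]
eef_rot: [-0.397, 0.918, 0.0, 0.0]
contact_force: [-0.0, -0.9, 0.7]
opening: 0.622
clock 9.1 pos [ 581.8 -111.5   51.4] th 226.7 q7 [-0.02 -1.8 ] D [ -0.8   0.  -40.9] turn 0.2 rows 1
[0.0005, 0.0006, 0.0409] 0.23
```

View pics/b1.png

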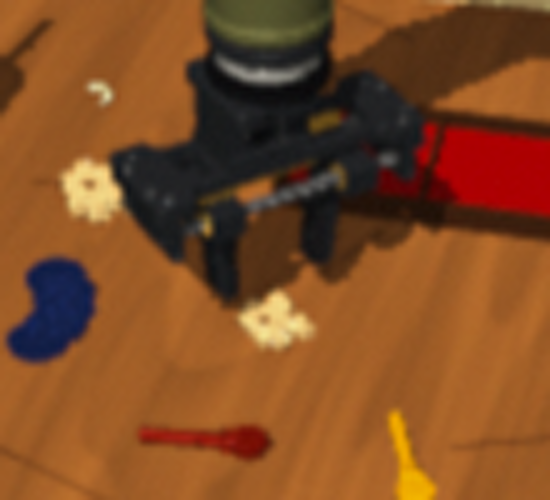

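The open jaws stand over the small blank at (275,322). The larger one is behind at (92,188). Descending.

```bash
python3 -m creep '[{"hand":0.055,"slide":[0.0005,0.0005,0.041],"turn":0},{"hand":0.055,"slide":[0,0,0],"turn":0}]'
python3 -m creep '[{"hand":0.02,"slide":[0,0,0],"turn":0},{"hand":0.02,"slide":[0,0,0],"turn":0},{"hand":0.02,"slide":[0,0,0],"turn":0},{"hand":0.02,"slide":[0,0,0],"turn":0}]' 15
```

```text
clock: 9.4
tool_pos: [0.5815, -0.1126, 0.01]
eef_rot: [-0.396, 0.918, -0.0, 0.0]
contact_force: [-0.9, -0.2, 0.9]
opening: 0.625
clock: 9.9
tool_pos: [0.5811, -0.1127, 0.0107]
eef_rot: [-0.396, 0.918, -0.0, 0.0]
contact_force: [-0.2, -0.0, 6.6]
opening: 0.402
```

```bash
python3 -m creep '[{"hand":0.02,"slide":[0,0,-0.045],"turn":0},{"hand":0.02,"slide":[0,0,-0.045],"turn":0},{"hand":0.02,"slide":[0,0,0],"turn":0}]';python3 go.py 463 321 100 97
python3 - <<'E'
from pose import *
s=snapshot("side");save(s,"b2.png",crop=(210,130,320,250),k=5)
E
```

```text
clock: 10.28
tool_pos: [0.583, -0.1136, 0.103]
eef_rot: [-0.396, 0.918, -0.002, 0.003]
contact_force: [0.0, -0.5, 0.1]
opening: 0.404
clock 10.28 pos [ 583.  -113.6  103. ] th 226.6 q7 [-0.04 -1.81] D [-120.   434.6   -3. ] turn -50.4 rows 8
[-0.0292, 0.0482, 0.0004] -6.3
[-0.0343, 0.0447, 0.0004] -6.3
[-0.039, 0.0407, 0.0004] -6.3
[-0.0432, 0.0362, 0.0004] -6.3
[-0.0469, 0.0312, 0.0004] -6.3
[-0.0501, 0.0259, 0.0004] -6.3
[-0.0526, 0.0202, 0.0004] -6.3
[-0.0545, 0.0143, 0.0004] -6.3
```

View pics/b2.png

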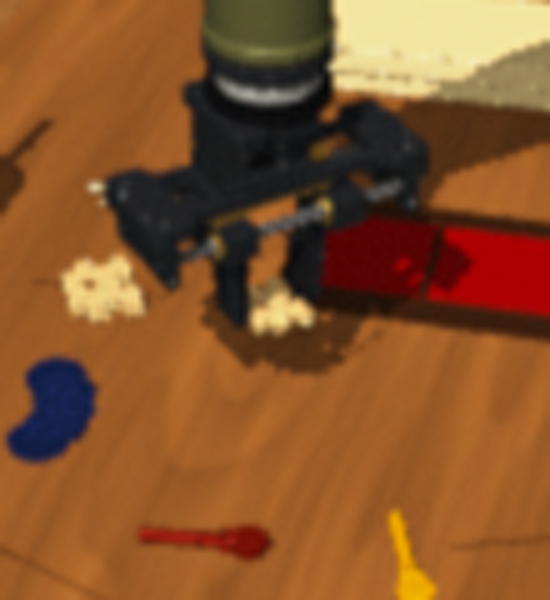

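The blank is held between the fingers at (280,305), opening 35.5 mm. Carrying it to the green tray.

```bash
python3 -m creep '[{"hand":0.02,"slide":[-0.0292,0.0482,0],"turn":-6.3},{"hand":0.02,"slide":[-0.0343,0.0447,0],"turn":-6.3},{"hand":0.02,"slide":[-0.039,0.0407,0],"turn":-6.3},{"hand":0.02,"slide":[-0.0432,0.0362,0],"turn":-6.3},{"hand":0.02,"slide":[-0.0469,0.0312,0],"turn":-6.3}]'
python3 -m creep '[{"hand":0.02,"slide":[-0.05,0.026,0],"turn":-6.3},{"hand":0.02,"slide":[-0.0526,0.0202,0],"turn":-6.3},{"hand":0.02,"slide":[-0.0545,0.0143,0],"turn":-6.3},{"hand":0.02,"slide":[0,0,0],"turn":0},{"hand":0.02,"slide":[0,0,0],"turn":0}]';python3 go.py 463 321 50 97
```

```text
clock: 10.95
tool_pos: [0.5042, 0.1603, 0.0984]
eef_rot: [-0.632, 0.775, 0.001, -0.001]
contact_force: [0.1, 0.5, -0.2]
opening: 0.401
clock: 11.58
tool_pos: [0.4601, 0.3206, 0.0986]
eef_rot: [0.749, -0.663, 0.0, 0.001]
contact_force: [0.4, -0.7, 0.0]
opening: 0.404
clock 11.57 pos [460.1 320.6  98.6] th -83.0 q7 [-0.79 -1.85] D [  2.9   0.4 -48.6] turn -0.0 rows 1
[-0.0, -0.003, 0.0486] -0.01
```

```bash
python3 -m creep '[{"hand":0.02,"slide":[0,-0.003,0.0486],"turn":0},{"hand":0.02,"slide":[0,0,0],"turn":0},{"hand":0.02,"slide":[0,0,0],"turn":0}]';python3 go.py 463 321 18.5 97;python3 - <<'E'
from h import *
s=snapshot("side");save(s,"h4.png",crop=(170,250,330,390),k=3.5)
E
```

```text
clock: 11.95
tool_pos: [0.4643, 0.3206, 0.0517]
eef_rot: [0.748, -0.663, 0.0, 0.0]
contact_force: [-0.0, -0.6, -0.1]
opening: 0.4
clock 11.95 pos [464.3 320.6  51.7] th -83.1 q7 [-0.77 -1.83] D [ -1.3   0.4 -33.2] turn -0.1 rows 1
[-0.0005, 0.0012, 0.0332] -0.12
```

View pics/h4.png

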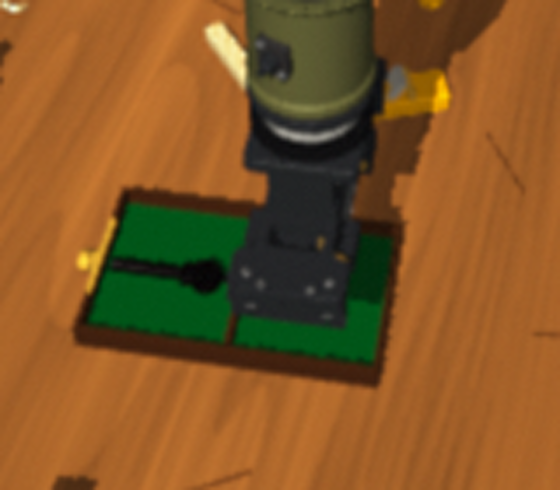

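```bash
python3 -m creep '[{"hand":0.02,"slide":[0,0.001,0.0335],"turn":0},{"hand":0.02,"slide":[0,0,0],"turn":0},{"hand":0.02,"slide":[0,0,0],"turn":0}]';  python3 -m creep '[{"hand":0.048,"slide":[0,0,0],"turn":0},{"hand":0.048,"slide":[0,0,0],"turn":0},{"hand":0.048,"slide":[0,0,-0.05],"turn":0},{"hand":0.03,"slide":[0,0,-0.04],"turn":0},{"hand":0.03,"slide":[0,0,0],"turn":0}]'; python3 go.py 467 -6 100 25
```

```text
clock: 12.38
tool_pos: [0.463, 0.322, 0.0189]
eef_rot: [0.749, -0.663, 0.0, -0.0]
contact_force: [0.1, 0.1, -0.3]
opening: 0.403
clock: 13.0
tool_pos: [0.4644, 0.323, 0.1107]
eef_rot: [0.749, -0.663, 0.001, -0.003]
contact_force: [0.5, 0.6, 0.0]
opening: 0.35
clock 13.0 pos [464.4 323.  110.7] th -83.0 q7 [-0.8  -1.85] D [   2.6 -329.   -10.7] turn 72.0 rows 7
[0.0467, 0.0054, 0.0015] 10.29
[0.0469, -0.0031, 0.0015] 10.29
[0.0456, -0.0114, 0.0015] 10.29
[0.0428, -0.0193, 0.0015] 10.29
[0.0387, -0.0267, 0.0015] 10.29
[0.0333, -0.0332, 0.0015] 10.29
[0.0269, -0.0386, 0.0015] 10.29
```

```bash
python3 go.py 467 -8 100 25 1
python3 - <<'E'
from h import *
s=snapshot("side");save(s,"h5.png",crop=(170,250,330,390),k=3.5)
E
```

```text
clock 13.0 pos [464.4 323.  110.7] th -83.0 q7 [-0.8  -1.85] D [   2.6 -331.   -10.7] turn -108.0 rows 11
[0.0299, 0.0034, 0.001] -9.82
[0.0289, 0.0085, 0.001] -9.82
[0.027, 0.0133, 0.001] -9.82
[0.0243, 0.0177, 0.001] -9.82
[0.021, 0.0216, 0.001] -9.82
[0.017, 0.0248, 0.001] -9.82
[0.0125, 0.0274, 0.001] -9.82
[0.0076, 0.0291, 0.001] -9.82
[0.0026, 0.03, 0.001] -9.82
[-0.0026, 0.03, 0.001] -9.82
[-0.0077, 0.0291, 0.001] -9.82
```

View pics/h5.png

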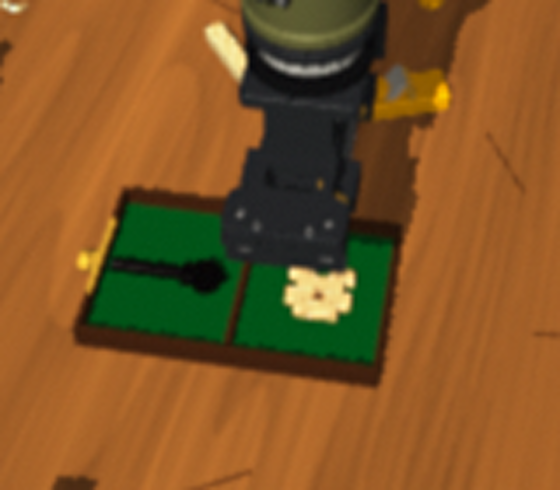

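The bridge lies in the other bay at (320,293), and the ebony peg is still in place. On to the boxwood peg.

```bash
python3 -m creep '[{"hand":0.03,"slide":[0.03,0.0034,0.001],"turn":-9.8},{"hand":0.03,"slide":[0.0289,0.0085,0.001],"turn":-9.8},{"hand":0.03,"slide":[0.027,0.0133,0.001],"turn":-9.8},{"hand":0.03,"slide":[0.0243,0.0177,0.001],"turn":-9.8},{"hand":0.03,"slide":[0.021,0.0216,0.001],"turn":-9.8}]'
python3 -m creep '[{"hand":0.03,"slide":[0.017,0.0248,0.001],"turn":-9.8},{"hand":0.03,"slide":[0.0125,0.0274,0.001],"turn":-9.8},{"hand":0.03,"slide":[0.0076,0.029,0.001],"turn":-9.8},{"hand":0.03,"slide":[0.0026,0.03,0.001],"turn":-9.8},{"hand":0.03,"slide":[-0.0026,0.03,0.001],"turn":-9.8}]'
python3 -m creep '[{"hand":0.03,"slide":[-0.0077,0.029,0.001],"turn":-9.8},{"hand":0.03,"slide":[0,0,0],"turn":0},{"hand":0.03,"slide":[0,0,0],"turn":0}]';python3 go.py 467 -8 50 25
```

```text
clock: 13.68
tool_pos: [0.4628, 0.1703, 0.1015]
eef_rot: [0.957, -0.289, -0.001, 0.001]
contact_force: [0.0, -0.4, -0.1]
opening: 0.341
clock: 14.3
tool_pos: [0.4638, 0.0202, 0.0966]
eef_rot: [0.991, 0.134, -0.001, -0.0]
contact_force: [0.6, -1.1, 0.1]
opening: 0.34
clock: 14.68
tool_pos: [0.4645, -0.0078, 0.0961]
eef_rot: [0.977, 0.214, -0.0, -0.001]
contact_force: [-0.3, 0.1, 0.6]
opening: 0.34
clock 14.68 pos [464.5  -7.8  96.1] th 24.7 q7 [ 0.09 -0.35] D [  2.5  -0.2 -46.1] turn -0.3 rows 1
[0.0022, 0.0012, 0.0461] -0.25
```

```bash
python3 -m creep '[{"hand":0.03,"slide":[0.0022,0.0012,0.046],"turn":-0.2},{"hand":0.03,"slide":[0,0,0],"turn":0},{"hand":0.03,"slide":[0,0,0],"turn":0}]';python3 go.py 467 -8 11 25;python3 - <<'E'
from h import *
s=snapshot("side");save(s,"c1.png",crop=(230,180,340,290),k=5)
E
```

```text
clock: 15.05
tool_pos: [0.4671, -0.0081, 0.0512]
eef_rot: [0.976, 0.217, -0.0, -0.0]
contact_force: [-0.2, -0.4, -0.2]
opening: 0.335
clock 15.05 pos [467.1  -8.1  51.2] th 25.1 q7 [ 0.01 -0.41] D [ -0.1   0.1 -40.2] turn 0.1 rows 1
[-0.0001, -0.0001, 0.0402] 0.09
```

View pics/c1.png

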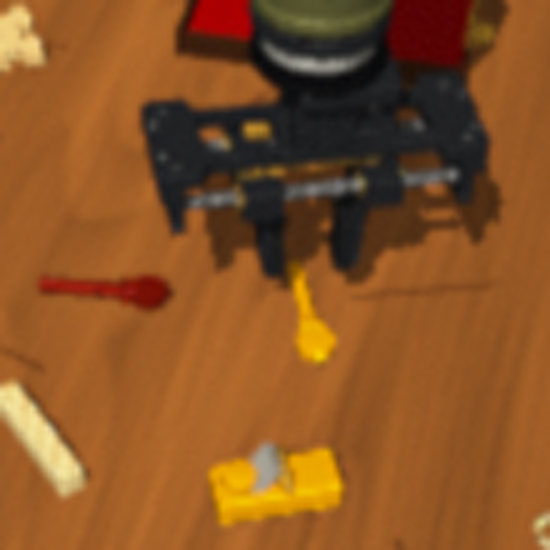

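The fingers straddle the yellow shaft at (300,290). Descending and gripping.

```bash
python3 -m creep '[{"hand":0.03,"slide":[0,0,0.04],"turn":0},{"hand":0.03,"slide":[0,0,0],"turn":0}]'
python3 -m creep '[{"hand":0.0,"slide":[0,0,0],"turn":0},{"hand":0.0,"slide":[0,0,0],"turn":0},{"hand":0.0,"slide":[0,0,0],"turn":0},{"hand":0.0,"slide":[0,0,0],"turn":0}]' 15
```

```text
clock: 15.35
tool_pos: [0.4674, -0.009, 0.0108]
eef_rot: [0.976, 0.217, -0.001, -0.0]
contact_force: [-0.7, 0.7, 1.0]
opening: 0.34
clock: 15.85
tool_pos: [0.4688, -0.0091, 0.0124]
eef_rot: [0.976, 0.216, 0.001, -0.0]
contact_force: [1.2, 0.5, 8.0]
opening: 0.106
```

```bash
python3 -m creep '[{"hand":0.0,"slide":[0,0,-0.045],"turn":0},{"hand":0.0,"slide":[0,0,-0.045],"turn":0},{"hand":0.0,"slide":[0,0,0],"turn":0}]';python3 go.py 467.5 -305 100 3.3
python3 - <<'E'
from pose import *
s=snapshot("side");save(s,"c2.png",crop=(230,160,340,270),k=5)
E
```

```text
clock: 16.23
tool_pos: [0.4698, -0.0092, 0.1041]
eef_rot: [0.976, 0.216, 0.003, -0.0]
contact_force: [0.7, 0.8, -1.2]
opening: 0.108
clock 16.23 pos [469.8  -9.2 104.1] th 24.9 q7 [ 0.17 -0.48] D [  -2.3 -295.8   -4.1] turn 21.6 rows 5
[-0.0254, 0.0535, 0.0008] 4.33
[-0.0213, 0.0552, 0.0008] 4.33
[-0.017, 0.0567, 0.0008] 4.33
[-0.0127, 0.0578, 0.0008] 4.33
[-0.0083, 0.0586, 0.0008] 4.33
```

View pics/c2.png

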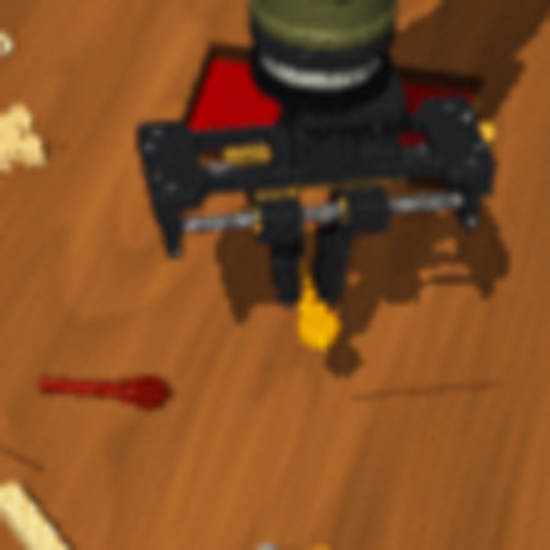

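The boxwood peg is held, its head at (320,325). Carrying it to the red pull-end bay.

```bash
python3 -m creep '[{"hand":0.0,"slide":[-0.0254,0.0535,0.001],"turn":4.3},{"hand":0.0,"slide":[-0.0213,0.0552,0.001],"turn":4.3},{"hand":0.0,"slide":[-0.017,0.0567,0.001],"turn":4.3},{"hand":0.0,"slide":[-0.0127,0.0578,0.001],"turn":4.3},{"hand":0.0,"slide":[-0.0083,0.0586,0.001],"turn":4.3}]'
python3 -m creep '[{"hand":0.0,"slide":[0,0,0],"turn":0},{"hand":0.0,"slide":[0,0,0],"turn":0}]';python3 go.py 467.5 -306 50 3.3
```

```text
clock: 16.9
tool_pos: [0.4655, -0.3069, 0.0947]
eef_rot: [1.0, 0.03, -0.002, -0.0]
contact_force: [0.9, -0.2, -0.2]
opening: 0.105
clock: 17.15
tool_pos: [0.4659, -0.3042, 0.0951]
eef_rot: [1.0, 0.031, -0.001, -0.001]
contact_force: [0.3, 0.3, 0.4]
opening: 0.101
clock 17.15 pos [ 465.9 -304.2   95.1] th 3.6 q7 [ 0.77 -0.1 ] D [  1.6  -1.8 -45.1] turn 0.3 rows 1
[0.0015, 0.0019, 0.0451] 0.26
```

```bash
python3 -m creep '[{"hand":0.0,"slide":[0.0015,0.002,0.045],"turn":0.2},{"hand":0.0,"slide":[0,0,0],"turn":0},{"hand":0.0,"slide":[0,0,0],"turn":0}]';python3 go.py 467.5 -306 20 3.3;python3 - <<'E'
from h import *
s=snapshot("side");save(s,"c3.png",crop=(250,120,370,220),k=5)
s=snapshot("top");save(s,"c3t.png",crop=(320,150,420,260),k=4)
E
```

```text
clock: 17.52
tool_pos: [0.4686, -0.3055, 0.0518]
eef_rot: [1.0, 0.03, -0.001, -0.0]
contact_force: [0.3, 0.6, 0.0]
opening: 0.106
clock 17.52 pos [ 468.6 -305.5   51.8] th 3.5 q7 [ 0.74 -0.15] D [ -1.1  -0.5 -31.8] turn 0.2 rows 1
[-0.0012, 0.0004, 0.0318] 0.17
```

View pics/c3.png

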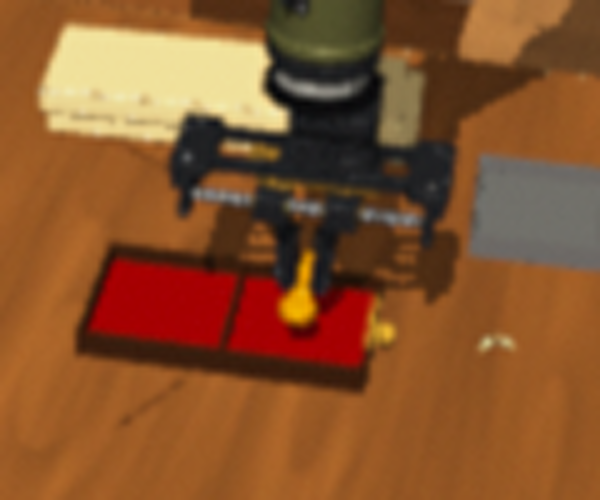

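View pics/c3t.png

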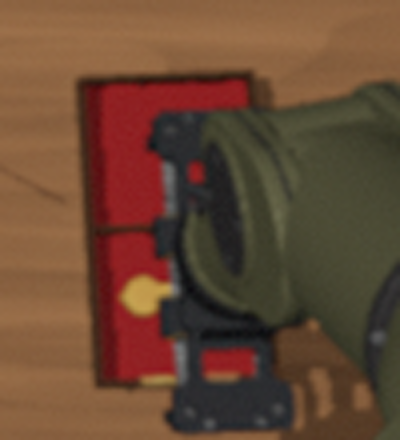

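Run:
```python
from pose import *
s=snapshot("top");print("head edge",w(s,(350,223.7),.045)[:2],"wall outer top",w(s,(320+92/4,150+300/4),.02)[:2],"inner top",w(s,(320+100/4,150+300/4),.02)[:2], "felt edge",w(s,(320+107/4,150+300/4),.007)[:2])
```

```text
head edge [ 0.46703542 -0.2614244 ] wall outer top [ 0.46690843 -0.24691751] inner top [ 0.46702728 -0.2520501 ] felt edge [ 0.46899322 -0.25824906]
```

```bash
python3 -m creep '[{"hand":0.0,"slide":[0,0.005,0.015],"turn":0},{"hand":0.0,"slide":[-0.001,0,0.0165],"turn":0},{"hand":0.0,"slide":[0,0,0],"turn":0},{"hand":0.0,"slide":[0,0,0],"turn":0}]';  python3 -m creep '[{"hand":0.025,"slide":[0,0,0],"turn":0},{"hand":0.025,"slide":[0,0,0],"turn":0},{"hand":0.025,"slide":[0,0,-0.05],"turn":0},{"hand":0.035,"slide":[0,0,-0.04],"turn":0},{"hand":0.035,"slide":[0,0,0],"turn":0}]'; python3 go.py 588 133 110 48
```

```text
clock: 18.18
tool_pos: [0.4668, -0.3117, 0.0192]
eef_rot: [1.0, 0.029, -0.001, -0.0]
contact_force: [0.3, 1.2, 0.2]
opening: 0.107
clock: 18.8
tool_pos: [0.4692, -0.3129, 0.1126]
eef_rot: [1.0, 0.029, 0.002, 0.001]
contact_force: [-0.5, 0.3, -0.8]
opening: 0.396
clock 18.8 pos [ 469.2 -312.9  112.6] th 3.3 q7 [ 0.8  -0.08] D [118.8 445.9  -2.6] turn -44.7 rows 8
[0.018, -0.0548, 0.0003] -5.59
[0.0233, -0.0528, 0.0003] -5.59
[0.0283, -0.0503, 0.0003] -5.59
[0.0331, -0.0473, 0.0003] -5.59
[0.0375, -0.0438, 0.0003] -5.59
[0.0416, -0.04, 0.0003] -5.59
[0.0453, -0.0357, 0.0003] -5.59
[0.0486, -0.0311, 0.0003] -5.59
```

```bash
python3 -m creep '[{"hand":0.035,"slide":[0.018,-0.0548,0],"turn":-5.6},{"hand":0.035,"slide":[0.0233,-0.0528,0],"turn":-5.6},{"hand":0.035,"slide":[0.0283,-0.0503,0],"turn":-5.6},{"hand":0.035,"slide":[0.033,-0.0473,0],"turn":-5.6},{"hand":0.035,"slide":[0.0375,-0.0438,0],"turn":-5.6}]'
python3 -m creep '[{"hand":0.035,"slide":[0.0416,-0.04,0],"turn":-5.6},{"hand":0.035,"slide":[0.0453,-0.0357,0],"turn":-5.6},{"hand":0.035,"slide":[0.0486,-0.031,0],"turn":-5.6},{"hand":0.035,"slide":[0,0,0],"turn":0},{"hand":0.035,"slide":[0,0,0],"turn":0}]';python3 go.py 588 133.5 55 48
python3 - <<'E'
from pose import *
s=snapshot("side");save(s,"d1.png",crop=(200,120,360,240),k=5)
s=snapshot("top");save(s,"d1t.png",crop=(320,150,420,260),k=4)
E
```

```text
clock: 19.42
tool_pos: [0.541, -0.0317, 0.1087]
eef_rot: [0.962, 0.272, -0.001, -0.0]
contact_force: [0.6, -0.1, 0.0]
opening: 0.394
clock: 20.05
tool_pos: [0.5849, 0.1329, 0.1083]
eef_rot: [0.913, 0.408, -0.002, 0.0]
contact_force: [0.8, -1.1, 0.5]
opening: 0.395
clock 20.05 pos [584.9 132.9 108.3] th 48.1 q7 [ 0.05 -0.14] D [  3.1   0.6 -53.3] turn 0.1 rows 1
[0.0025, 0.0019, 0.0533] 0.1
```

View pics/d1.png

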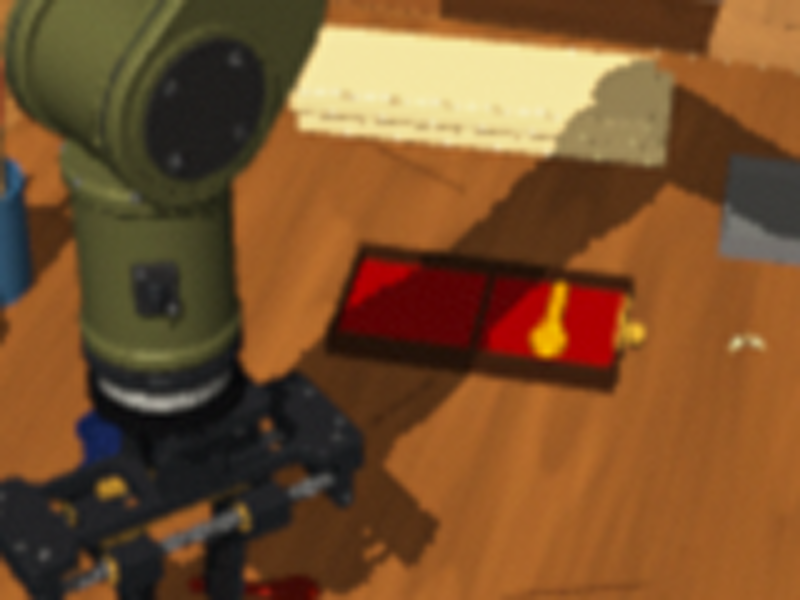

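View pics/d1t.png

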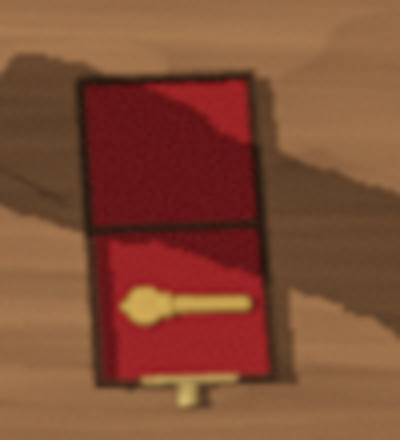

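The boxwood peg lies centrally in the pull-end bay of the red tray, from (125,305) to (250,303). Now the post.

```bash
python3 -m creep '[{"hand":0.035,"slide":[0.0025,0.002,0.053],"turn":0},{"hand":0.035,"slide":[0,0,0],"turn":0},{"hand":0.035,"slide":[0,0,0],"turn":0}]';python3 go.py 588 133.5 12 48;python3 - <<'E'
from h import *
s=snapshot("side");save(s,"e1.png",crop=(190,200,300,310),k=5)
E
```

```text
clock: 20.52
tool_pos: [0.589, 0.1339, 0.0574]
eef_rot: [0.913, 0.407, -0.0, -0.0]
contact_force: [0.1, 0.2, 0.9]
opening: 0.395
clock 20.52 pos [589.  133.9  57.4] th 48.0 q7 [ 0.02 -0.2 ] D [ -1.   -0.4 -45.4] turn 0.0 rows 1
[-0.001, -0.0005, 0.0454] 0.05
```

View pics/e1.png

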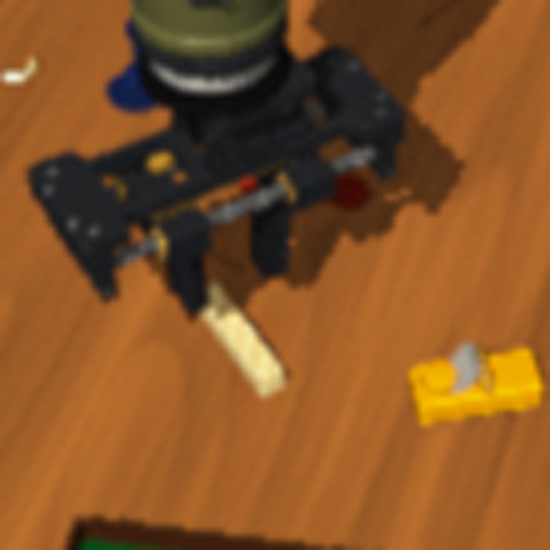

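```bash
python3 -m creep '[{"hand":0.035,"slide":[-0.001,-0.0005,0.0225],"turn":0},{"hand":0.035,"slide":[0,0,0.0225],"turn":0},{"hand":0.035,"slide":[0,0,0],"turn":0}]'
python3 -m creep '[{"hand":0.0,"slide":[0,0,0],"turn":0},{"hand":0.0,"slide":[0,0,0],"turn":0},{"hand":0.0,"slide":[0,0,0],"turn":0},{"hand":0.0,"slide":[0,0,0],"turn":0}]' 15
```

```text
clock: 20.95
tool_pos: [0.5869, 0.1335, 0.0105]
eef_rot: [0.913, 0.408, -0.002, -0.0]
contact_force: [0.6, -0.5, -0.5]
opening: 0.396
clock: 21.45
tool_pos: [0.5882, 0.1343, 0.0122]
eef_rot: [0.913, 0.408, 0.0, -0.0]
contact_force: [-0.2, -0.4, 4.5]
opening: 0.162
```

```bash
python3 -m creep '[{"hand":0.0,"slide":[0,0,-0.05],"turn":0},{"hand":0.0,"slide":[0,0,-0.05],"turn":0},{"hand":0.0,"slide":[0,0,0],"turn":0}]';python3 go.py 572 -300 110 3.3
python3 - <<'E'
from pose import *
s=snapshot("side");save(s,"e2.png",crop=(190,180,300,290),k=5)
E
```

```text
clock: 21.82
tool_pos: [0.5901, 0.1354, 0.1152]
eef_rot: [0.913, 0.408, 0.003, -0.0]
contact_force: [-0.1, 0.2, -0.9]
opening: 0.157
clock 21.82 pos [590.1 135.4 115.2] th 48.1 q7 [ 0.06 -0.14] D [ -18.1 -435.4   -5.2] turn 44.8 rows 8
[-0.042, 0.0347, 0.0006] 5.6
[-0.0384, 0.0386, 0.0006] 5.6
[-0.0345, 0.0422, 0.0006] 5.6
[-0.0302, 0.0453, 0.0006] 5.6
[-0.0256, 0.0481, 0.0006] 5.6
[-0.0208, 0.0503, 0.0006] 5.6
[-0.0158, 0.0521, 0.0006] 5.6
[-0.0106, 0.0534, 0.0006] 5.6
```

View pics/e2.png

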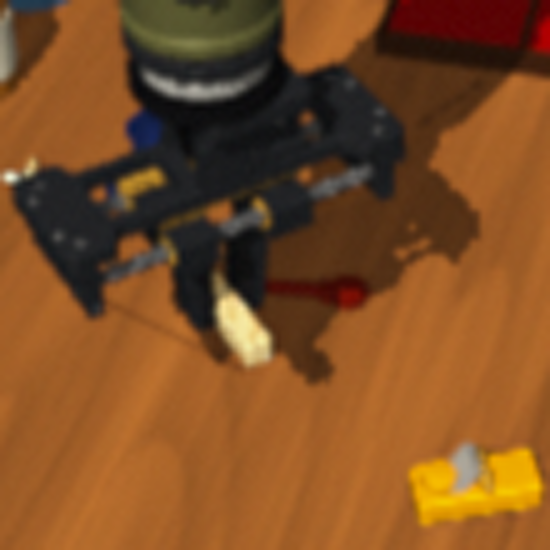

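The post is held, its end at (245,330). Carrying it to the red tray's other bay.

```bash
python3 -m creep '[{"hand":0.0,"slide":[-0.042,0.0347,0],"turn":5.6},{"hand":0.0,"slide":[-0.0384,0.0386,0],"turn":5.6},{"hand":0.0,"slide":[-0.0345,0.0422,0],"turn":5.6},{"hand":0.0,"slide":[-0.03,0.0453,0],"turn":5.6},{"hand":0.0,"slide":[-0.0256,0.048,0],"turn":5.6}]'
python3 -m creep '[{"hand":0.0,"slide":[-0.0208,0.0503,0],"turn":5.6},{"hand":0.0,"slide":[-0.0158,0.052,0],"turn":5.6},{"hand":0.0,"slide":[-0.0106,0.0534,0],"turn":5.6},{"hand":0.0,"slide":[0,0,0],"turn":0},{"hand":0.0,"slide":[0,0,0],"turn":0}]';python3 go.py 572 -301 55 3.3
```

```text
clock: 22.5
tool_pos: [0.5755, -0.1398, 0.1098]
eef_rot: [0.985, 0.173, -0.002, -0.0]
contact_force: [1.2, -0.4, -0.1]
opening: 0.154
clock: 23.12
tool_pos: [0.5694, -0.3, 0.1101]
eef_rot: [1.0, 0.029, -0.002, -0.001]
contact_force: [-0.9, 0.5, -0.0]
opening: 0.161
clock 23.12 pos [ 569.4 -300.   110.1] th 3.4 q7 [ 0.69 -0.05] D [  2.6  -1.  -55.1] turn 0.1 rows 1
[0.0026, 0.0012, 0.0551] 0.06
```

```bash
python3 -m creep '[{"hand":0.0,"slide":[0.0026,0.001,0.055],"turn":0},{"hand":0.0,"slide":[0,0,0],"turn":0},{"hand":0.0,"slide":[0,0,0],"turn":0}]';python3 go.py 572 -301 20 3.3;python3 - <<'E'
from h import *
s=snapshot("side");save(s,"e3.png",crop=(250,120,370,220),k=5)
s=snapshot("top");save(s,"e3t.png",crop=(320,150,420,260),k=4)
E
```

```text
clock: 23.5
tool_pos: [0.5735, -0.3003, 0.0574]
eef_rot: [1.0, 0.03, -0.0, -0.0]
contact_force: [-0.9, -0.6, -0.0]
opening: 0.16
clock 23.5 pos [ 573.5 -300.3   57.4] th 3.4 q7 [ 0.67 -0.08] D [ -1.5  -0.7 -37.4] turn 0.1 rows 1
[-0.0015, 0.0006, 0.0374] 0.14
```

View pics/e3.png

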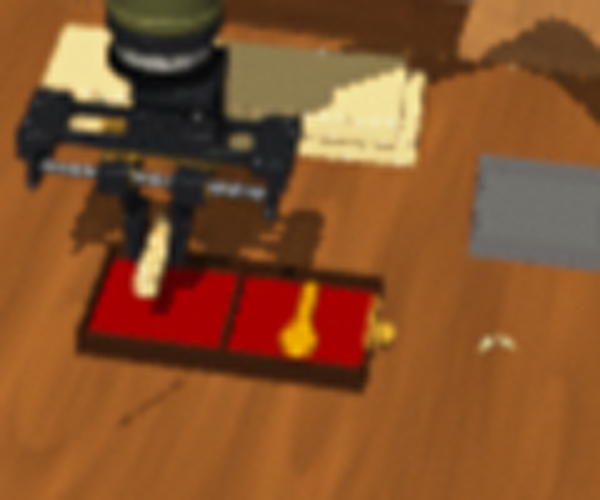

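View pics/e3t.png

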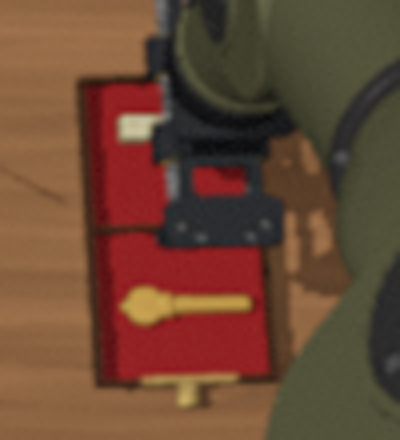

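The post is over the empty bay with clearance on all sides. Lowering it.

```bash
python3 -m creep '[{"hand":0.0,"slide":[-0.001,0.0035,0.0185],"turn":0},{"hand":0.0,"slide":[0,0,0.0185],"turn":0},{"hand":0.0,"slide":[0,0,0],"turn":0},{"hand":0.0,"slide":[0,0,0],"turn":0}]';  python3 -m creep '[{"hand":0.03,"slide":[0,0,0],"turn":0},{"hand":0.03,"slide":[0,0,0],"turn":0},{"hand":0.03,"slide":[0,0,-0.05],"turn":0},{"hand":0.03,"slide":[0,0,-0.06],"turn":0},{"hand":0.03,"slide":[0,0,-0.06],"turn":0}]'; python3 go.py 380 -520 250 3.3
```

```text
clock: 24.1
tool_pos: [0.5714, -0.305, 0.0189]
eef_rot: [1.0, 0.029, -0.001, -0.0]
contact_force: [-0.4, 0.0, -0.3]
opening: 0.154
clock: 24.72
tool_pos: [0.5719, -0.3053, 0.1914]
eef_rot: [1.0, 0.029, -0.001, -0.0]
contact_force: [0.0, 0.2, -0.0]
opening: 0.342
clock 24.73 pos [ 571.9 -305.3  191.4] th 3.3 q7 [0.72 0.02] D [-191.9 -214.7   58.6] turn 0.0 rows 5
[-0.0408, 0.0406, -0.0117] 0.01
[-0.0408, 0.0407, -0.0117] 0.01
[-0.0408, 0.0407, -0.0117] 0.01
[-0.0408, 0.0407, -0.0117] 0.01
[-0.0408, 0.0407, -0.0117] 0.01
```

```bash
python3 -m creep '[{"hand":0.03,"slide":[-0.04,0.04,-0.012],"turn":0},{"hand":0.03,"slide":[-0.04,0.04,-0.012],"turn":0},{"hand":0.03,"slide":[-0.04,0.04,-0.012],"turn":0},{"hand":0.03,"slide":[-0.04,0.04,-0.012],"turn":0},{"hand":0.03,"slide":[-0.04,0.04,-0.012],"turn":0}]'; python3 -m creep '[{"hand":0.03,"slide":[0,0,0],"turn":0},{"hand":0.03,"slide":[0,0,0],"turn":0}]';python3 - <<'E'
from pose import *
s=snapshot("side");save(s,"z1.png",k=1.4)
s=snapshot("top");save(s,"z1t.png",crop=(80,110,410,260),k=2.4);P=pts(s)
B=dict(rose=(238,160,256,196),br2=(314,112,346,142),plane=(180,210,208,245))
for n,b in B.items(): desc(n,blob(s,P,b,0.004))
h=cv2.cvtColor(s["frame"],cv2.COLOR_RGB2HSV).astype(int)
G=(95,155,150,246);R=(335,160,392,250)
for n,b,f in [("ebony",(104,165,142,203),lambda h,S,v:(v<28)),("bridge",G,lambda h,S,v:(S<130)&(v>100)),("box",R,lambda h,S,v:(h>15)&(h<30)&(v>130)&(S>90)),("post",R,lambda h,S,v:(S<100)&(v>120))]:
    a,bb,c,d=b;hh=h[bb:d,a:c];m=f(hh[...,0],hh[...,1],hh[...,2]).astype(np.uint8)
    k,l,st,ct=cv2.connectedComponentsWithStats(m);j=1+np.argmax(st[1:,4]);p=P[bb:d,a:c][l==j]
    print(n,st[j,4],ct[j]+[a,bb],"xyz mean",np.nanmean(p,0).round(3),"z range",np.nanpercentile(p[:,2],[5,50,95]).round(4));p=p[~np.isnan(p[:,0])];desc(n,p)
E
```

```text
clock: 25.35
tool_pos: [0.3826, -0.5178, 0.2505]
eef_rot: [1.0, 0.029, -0.001, 0.0]
contact_force: [0.6, -0.5, 0.4]
opening: 0.341
clock: 25.6
tool_pos: [0.3845, -0.5159, 0.2499]
eef_rot: [1.0, 0.029, -0.0, -0.0]
contact_force: [0.8, 0.3, 0.4]
opening: 0.344
rose 143 mean [584.4   6. ] mid [591.2   7.2] L 83.0 ax deg -170.0 wlo,whi 13.7 21.9 rect [591.6   5.2] [82.9 21.6] 7.0 z 0.0089
br2 340 mean [ 736.4 -213.7] mid [ 735.  -211.6] L 69.1 ax deg -54.9 wlo,whi 38.2 48.6 rect [ 737.3 -212.1] [54.3 65.5] 26.6 z 0.0105
plane 335 mean [449.6 131.7] mid [452.8 133.3] L 73.6 ax deg -153.9 wlo,whi 29.7 29.6 rect [451.4 134.3] [72.9 36.2] 32.4 z 0.0192
ebony 108 [122.01851852 185.74074074] xyz mean [0.558 0.33  0.017] z range [0.0129 0.0169 0.0205]
ebony 107 mean [557.5 330. ] mid [567.7 331.4] L 76.4 ax deg -171.6 wlo,whi 6.1 19.8 rect [566.9 334.6] [76.1 19.3] 14.3 z 0.0169
bridge 247 [121.82995951 221.88663968] xyz mean [0.463 0.323 0.013] z range [0.0052 0.0138 0.0184]
bridge 246 mean [462.8 323.3] mid [464.  323.5] L 47.9 ax deg -173.2 wlo,whi 41.5 41.4 rect [463.7 325.2] [47.9 43.6] 6.4 z 0.0138
box 161 [363.95652174 225.73291925] xyz mean [ 0.467 -0.301  0.015] z range [0.0109 0.0158 0.0195]
box 158 mean [ 466.9 -301.5] mid [ 467.2 -307.2] L 81.0 ax deg -87.0 wlo,whi 21.0 7.5 rect [ 466.9 -307.2] [21. 81.] 3.2 z 0.0158
post 189 [364.58201058 185.73015873] xyz mean [ 0.572 -0.303  0.02 ] z range [0.0115 0.0202 0.0245]
post 189 mean [ 571.6 -303.2] mid [ 571.7 -304.2] L 80.3 ax deg -86.8 wlo,whi 13.3 12.9 rect [ 572.2 -304.1] [14.4 80.3] 2.6 z 0.0202
```

View pics/z1t.png

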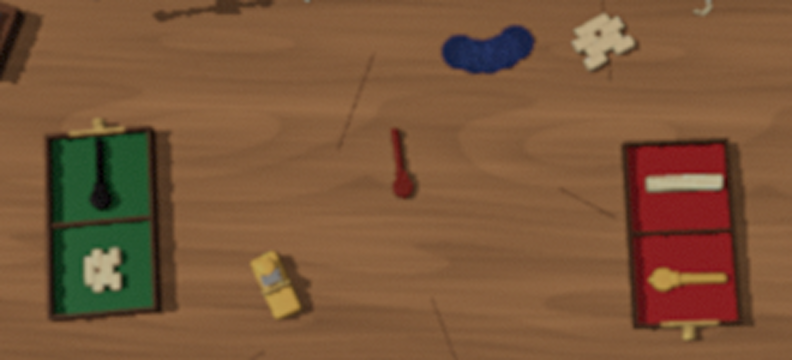

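View pics/z1.png

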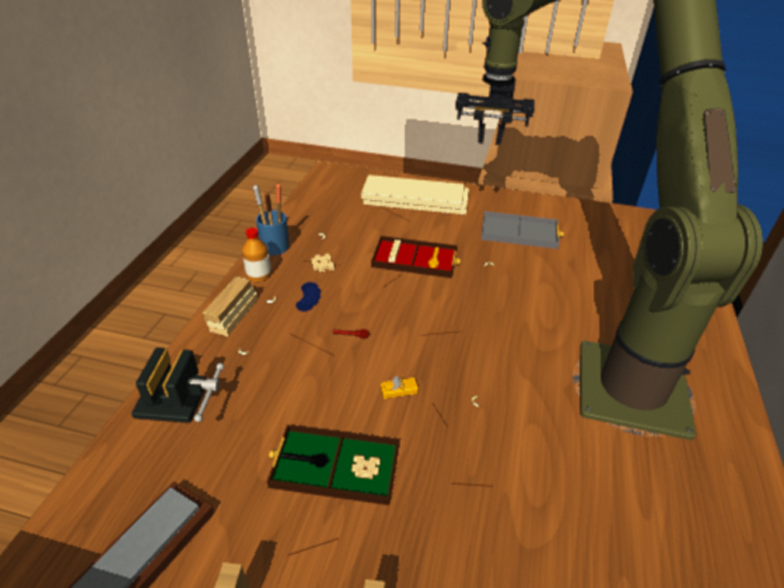

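All four are in their bays, with top heights of 17, 14–15, 16–17 and 20–21 mm, as lying flat on the felt would give. The ebony tip looks close to the pull wall, so I'll check the tilt.

Run:
```python
from pose import *
for k in range(3):
    s=snapshot("top");P=pts(s);h=cv2.cvtColor(s["frame"],cv2.COLOR_RGB2HSV)
    a,b,c,d=104,165,142,203
    m=(h[b:d,a:c,2]<28);p=P[b:d,a:c][m];p=p[~np.isnan(p[:,2])]
    p=p[(p[:,0]<.602)]
    t=p[:,0]
    print([ (round(x,3),np.median(p[(t>x)&(t<=x+.012),2]).round(4)) for x in np.arange(.528,.60,.012)])
    save(s,"y%d.png"%k,crop=(95,155,155,205),k=10)
```

```text
[(np.float64(0.528), np.float64(0.0151)), (np.float64(0.54), np.float64(0.0177)), (np.float64(0.552), np.float64(0.0154)), (np.float64(0.564), np.float64(0.0158)), (np.float64(0.576), np.float64(0.0147)), (np.float64(0.588), np.float64(0.0161))]
[(np.float64(0.528), np.float64(0.0171)), (np.float64(0.54), np.float64(0.0172)), (np.float64(0.552), np.float64(0.0172)), (np.float64(0.564), np.float64(0.0153)), (np.float64(0.576), np.float64(0.0161)), (np.float64(0.588), np.float64(0.015))]
[(np.float64(0.528), np.float64(0.0163)), (np.float64(0.54), np.float64(0.0179)), (np.float64(0.552), np.float64(0.0169)), (np.float64(0.564), np.float64(0.0175)), (np.float64(0.576), np.float64(0.0155)), (np.float64(0.588), np.float64(0.0166))]
```

View pics/y0.png

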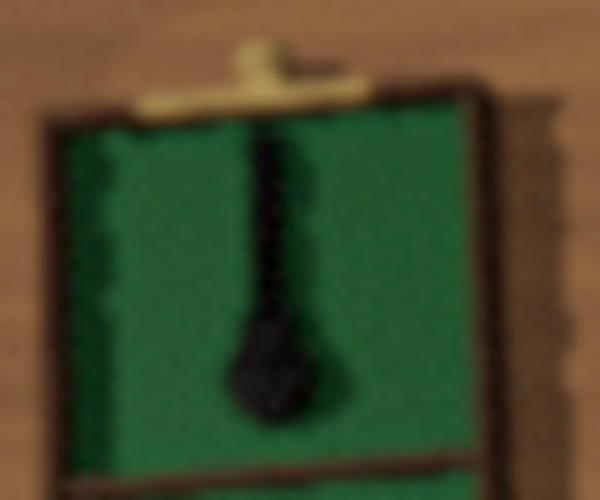

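The ebony peg is level: its top stays at 15–17 mm from head (270,375) to tip (260,130), inside the pull wall. Handing in.

```bash
python3 -c "
from plant import finish_job
print(finish_job())"
```

```text
the job is handed in; nothing more can be done
None
```

I made up both kits in the order asked and handed the job in at about 26 s of the 109 s allowed. No verdict was reported.

- **Green tray:** The ebony peg is in the pull-end bay. The smaller maple bridge blank is in the other bay.
- **Red tray:** The boxwood peg is in the pull-end bay. The spruce post is in the other bay.

**Last checks:**
- **Lying flat:** The depth readings put the tops of all four pieces at the heights expected for lying flat on the felt. Because the ebony peg's tip looked close to the pull wall, I checked it again. It is level and inside the wall, but with little clearance there.
- **Left alone:** The rosewood peg, thumb plane and larger look-alike blank measured the same as at the start, within 1–2 mm of camera noise. I checked the scraper only by eye, and it looked unmoved.
- **Forces and arm:** The force readings printed after each move stayed below about 10 N. I did not record the peaks in between. At the end the gripper was clear of everything.

No check failed. The depth and colour estimates of positions disagreed by up to about 3 mm, which was within what the grasps and bays could take.

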